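# Snug a pine block into the carving stop

### The arm

A 6-joint arm with a two-finger parallel gripper is mounted at the origin on the work surface; the furniture and walls round the work are solid. World frame = base frame: x ahead of the robot, y to its left, z up, the work surface at z = 0. Lengths are in mm, angles in rad, forces in N, time in s.
With the tool pointing down it reaches from about 325 to 900 mm from the base axis. Payload 3.5 kg.
Tool frame: the origin (TCP) lies midway between the tips of the shut fingers; the grasp point (between the pads) lies 19 mm behind it; z points along the fingers, y is the direction in which the jaws open and shut (so a half turn about z gives the same grasp; the last joint's range is limited). The gripper opens to 85 mm and grips with 20 to 120 N. Pads are 22 mm wide; open, the fingers measure 114 mm over their backs; the gripper's body (76 mm by 85 mm) begins 54 mm behind the grasp point. The pads swing forward as they close: fully open they stand 13 mm farther back than shut.
Start: joints at [1.177, 0.276, -0.026, 1.268, 0, 1.467], TCP at [179.206, 598.755, 231.313] pointing down, gripper open.
Joint ranges: [-3.12, 3.12], [-0.85, 1.88], [-1.08, 1.24], [-1.95, 2.15], [-1.57, 1.53], [-3.14, 3.14]. Speed limits (rad/s): [2.57, 2.57, 3.14, 3.14, 3.14, 3.14].

### API

Orientations are given as [roll, pitch, yaw] about the fixed x, y, z axes, in that order (R = Rz(yaw) Ry(pitch) Rx(roll)).
In Python, from workcell import sensors, cams, job gives the robot as it stands.
- The arm moves only by the tool step_arm, never from a script. Its argument "motion" is a list that holds one entry, the list of rows, each a list of 7 numbers: the closure, from 0 (fully open) to 1 (shut), then the shift along the tool's x, y, z in m, then the turn, a rotation vector about the tool's x, y, z in degrees. In form: [[[jaw, dx, dy, dz, ax, ay, az], ...]]. A call has 1 to 12 rows; each row is the pose to reach, as a shift and turn from the pose measured when the call began, along the tool's axes at that moment; what a row does not reach only later rows make up. A row lasts 1/10 s, in which the tool goes at most 50 mm and 8.59 degrees, less where a joint would pass 70% of its speed; a pose out of reach is approached as far as the arm can. A call with a gripper value outside its range is refused whole. The fingers move at their own pace and stop on an object; "newtons" is the grip in N (left out, the last holds). Time passes only in rows, so rows that repeat a pose let the fingers close. It gives the time, the measured TCP pose, the force and the opening at its end, in the units of the state.
- sensors.sense(): the state, without advancing time (a new reading comes with each control period).
- cams.capture(name): name is "side" or "top"; returns the picture (400x640x3 uint8, red, green, blue); there is no depth.
- cams.camera_model(name): a dict with "intrinsics" (3x3 intrinsics, pixels), "T" (4x4, takes a point from camera to world coordinates). Camera axes: x right, y down, z forward; pixel columns grow to the right and rows downward; lengths in mm; the calibration is good to about 2 mm. A picture is of the moment at which its call begins. camera_model takes no time and is no camera call.
- job.hand_in(): hands the job in, once; it reports no verdict.
The state is a dict: "time_s": time; "joints": joint angles; "qvel": joint speeds; "tau": joint torques, N m; "tool_pos": TCP position; "orientation": TCP orientation; "wrist_force": force on the tool from outside, world axes, zero at the start; "torque": the same for the moment, N m; "finger_gap": opening from 0.0 (shut) to 1.0 (fully open).
Only numpy, scipy, OpenCV 4.12 (cv2) and the standard library are available. Lean on these libraries where they do the work, as an engineer would, in place of code of your own. Each camera call takes 0.05 s, during which the arm holds its last target.

### The job

Get the pine block ready for carving: push it along the table with the fingers into the corner of the dark wooden L-shaped stop, so that one long side lies flat against the stop's long rail and one end is up against its short rail. Only push it, gently - do not grip, lift or tip it - and leave the ink bottle, the paint tube and the eraser where they are. Finish with the hand clear of everything.

Things in the scene. Friction and masses are not known exactly. Their poses are not given: they have to be found in the camera images.
- block: loose pine cuboid, 55 (own x) x 110 (own y) x 34 (z) mm, about 0.16 kg, flat on the table. Origin: centre of its underside; own y runs along its length. Either way round will do. It starts in the open mouth of the stop, up to 30 degrees out of line with it.
- stop: fixed L of two dark wooden rails, 22 mm wide, 18 mm high. Origin: inner corner of the L at table height. Long rail: inner face in the plane own x = 0, from own y = 0 to -140 mm, wood towards +x. Short rail: inner face in the plane own y = 0, from own x = 0 to -80 mm, wood towards +y. Block home: origin at own (-27.5, -55, 0) mm, length along own y. Open to the robot and its right.
- ink_bottle: loose dark red ink bottle with a red cap, 35 mm across, 63 mm high, standing outside the short rail (to the left); origin: centre of its underside. Bystander.
- blue_tube: loose aluminium paint tube with a blue band, 33 x 110 x 25 mm, lying to the right of the stop; origin: centre of its underside, own y along its length. Bystander.
- rubber: loose blue and white eraser, 25 x 43 x 15 mm, lying on the robot's side of the short rail's free end; origin: centre of its underside. Bystander.

How it is judged (in metres and radians):
At the end, for the whole second after the job is handed in: The block lies flat and at rest on the table in the corner of the stop: its centre within 3.5 mm of the snug position both across and along the long rail, its length within 0.04 rad of that rail; ink bottle, tube and eraser within 15 mm of where they started (x of block in the frame of stop between -0.031 and -0.024 m and y of block in the frame of stop between -0.0585 and -0.0515 m and angle between the y axis of block and the y axis of stop, either way round below 0.04 rad and height (world z) of block below 0.003 m and angle between block's own z axis and vertical below 0.05 rad and linear speed of block below 0.01 m/s and distance of each of ink_bottle, blue_tube, rubber from where it was at the start of the episode below 0.015 m); the robot touches nothing.
It fails at once if the block is lifted off the table or tipped (height (world z) of block above 0.01 m or angle between block's own z axis and vertical above 0.2 rad).
It fails at once if the block is gripped or pushed hard (over 35 N between the fingers and the block) (contact force between the fingers and block above 35 N).
It fails at once if the ink bottle, the tube or the eraser is shifted by more than 15 mm or knocked over (distance of any of ink_bottle, blue_tube, rubber from where it was at the start of the episode above 0.015 m or angle between ink_bottle's own z axis and vertical above 0.4 rad).
It also fails if it takes over 64 s, if anything falls off the work surface, if the arm or the gripper's body presses on something with over 40 N, if the wrist force passes 120 N, or if a joint passes its speed limit or range.

## Working session

There is one attempt and no reset: what is moved stays moved. The work goes in short steps, Python scripts to look and compute and a tool call to move; the robot and the scene stay as the last step left them, time stands still between calls to the robot, and variables do not carry over. Pictures are saved under pics/ and viewed, and the job is handed in when it is done.

Besides the shell and the picture viewer there is one more tool, called after ">>>" by a JSON object that holds its "api" and its "payload". step_arm: Moves the arm, as the interface text tells. Its arguments: {"type":"object","properties":{"motion":{"type":"array","items":{"type":"array","items":{"type":"array","items":{"type":"number"}}}},"newtons":{"type":"number"}},"required":["motion"]}

```bash
mkdir -p pics
python3 - <<'E'
from workcell import sensors,cams
import cv2
for n in("side","top"):
    im=cams.capture(n); cv2.imwrite(f"pics/{n}0.png",im[:,:,::-1])
    m=cams.camera_model(n); print(n,m["intrinsics"],m["T"])
s=sensors.sense();print(s)
E
```

```text
side [[372.30133182   0.         320.55345647]
 [  0.         372.30133182 198.73435648]
 [  0.           0.           1.        ]] [[-9.17346893e-01 -2.32577280e-01  3.23082787e-01  3.04605227e+02]
 [-3.97614379e-01  5.74917054e-01 -7.15103620e-01  5.34021208e+02]
 [-1.94289490e-02 -7.84460445e-01 -6.19874444e-01  5.53745925e+02]
 [ 0.00000000e+00  0.00000000e+00  0.00000000e+00  1.00000000e+00]]
top [[445.62171764   0.         316.49513602]
 [  0.         445.62171764 208.85797062]
 [  0.           0.           1.        ]] [[-4.85435941e-03 -9.91046325e-01  1.33430198e-01  4.49130851e+02]
 [-9.99966414e-01  5.69197242e-03  5.89680582e-03 -7.15907519e+01]
 [-6.60348874e-03 -1.33397092e-01 -9.91040670e-01  1.04602700e+03]
 [ 0.00000000e+00  0.00000000e+00  0.00000000e+00  1.00000000e+00]]
{'time_s': 0.1, 'joints': array([ 1.17658123e+00,  2.77078795e-01, -2.77003137e-02,  1.26798156e+00,
       -8.76902369e-06,  1.46741505e+00]), 'qvel': array([ 0.00098371, -0.00065709,  0.00286171,  0.00143765, -0.00060569,
        0.00154467]), 'tau': array([ 3.00202064e-04, -4.46710038e+01,  2.96127874e+01,  8.47381074e-03,
       -6.94885421e-05, -4.45260511e-06]), 'tool_pos': array([178.9595512 , 598.12627451, 230.27838171]), 'orientation': array([-3.13963789e+00, -1.93992758e-04,  2.85075865e+00]), 'wrist_force': array([-0.16138274, -0.03140359,  0.30301975]), 'torque': array([0.0090146 , 0.01934559, 0.01029193]), 'finger_gap': 0.9962163808937505}
```

```bash
ls .
```

```text
pics
```

View pics/top0.png

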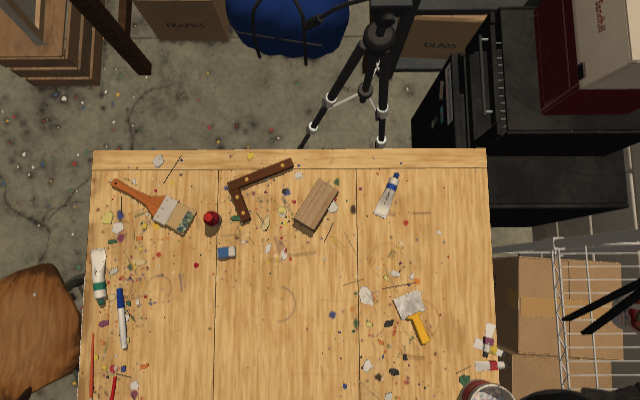

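View pics/side0.png

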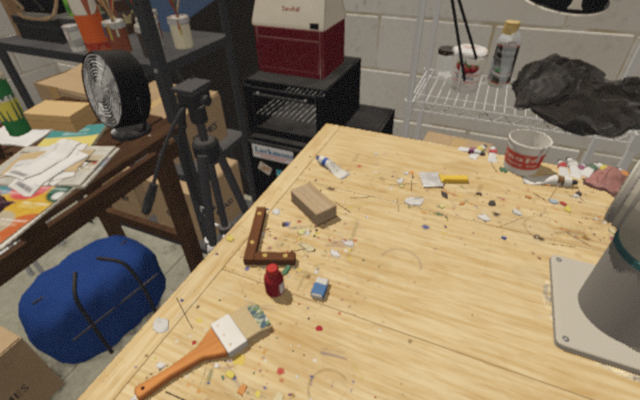

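The top view shows the L near (235,185), the block near (317,205), the ink bottle (211,218), the eraser (227,253) and the tube (387,195). I'll enlarge these.

Run:
```python
import cv2
a=cv2.imread("pics/top0.png")[145:275,195:355]; cv2.imwrite("pics/topc.png",cv2.resize(a,None,fx=4.5,fy=4.5,interpolation=cv2.INTER_CUBIC))
a=cv2.imread("pics/side0.png")[145:305,235:355]; cv2.imwrite("pics/sidec.png",cv2.resize(a,None,fx=3.7,fy=3.7,interpolation=cv2.INTER_CUBIC))
```

```text
(no output)
```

View pics/topc.png

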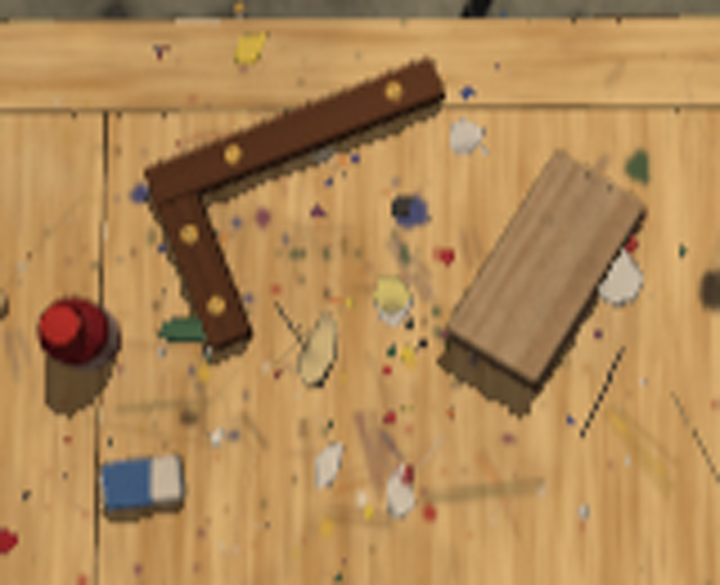

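View pics/sidec.png

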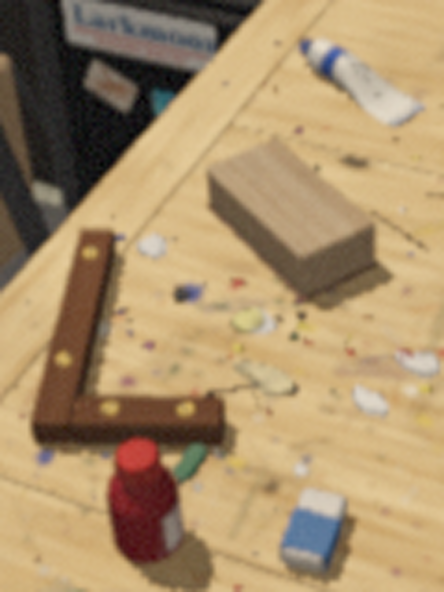

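```bash
cat > h.py <<'E'
import numpy as np
from workcell import cams
from scipy.optimize import least_squares
M={n:cams.camera_model(n) for n in("side","top")}
def proj(n,P):
    T=np.linalg.inv(M[n]["T"]); c=np.c_[P,np.ones(len(P))]@T.T; q=c[:,:3]@M[n]["intrinsics"].T
    return q[:,:2]/q[:,2:]
def fit(obj,obs,x0,freez=False):
    # obs: {cam:[(model xyz),(u,v)]...}
    def w(p,m):
        m=np.array(m,float);c,s=np.cos(p[2]),np.sin(p[2]);z=m[:,2]+(p[3] if freez else 0)
        return np.c_[p[0]+c*m[:,0]-s*m[:,1],p[1]+s*m[:,0]+c*m[:,1],z]
    def f(p): return np.concatenate([(proj(n,w(p,[a for a,b in o]))-np.array([b for a,b in o],float)).ravel() for n,o in obs.items()])
    r=least_squares(f,x0+([0] if freez else [])); print(obj,r.x.round(3),"res",r.fun.round(1)); return r.x
def back(n,u,v,z):
    K=M[n]["intrinsics"];T=M[n]["T"];d=T[:3,:3]@np.linalg.inv(K)@[u,v,1];o=T[:3,3];return (o+d*(z-o[2])/d[2])
t=lambda u,v:(195+(u+.5)/4.5-.5,145+(v+.5)/4.5-.5)
s=lambda u,v:(235+(u+.5)/3.7-.5,145+(v+.5)/3.7-.5)
E
python3 - <<'E'
from h import *
B=[(27.5,55,34),(27.5,-55,34),(-27.5,-55,34),(-27.5,55,34)]
tb=[t(560,152),t(645,210),t(533,385),t(447,332)]
sb=[s(208,172),s(277,137),s(374,230),s(306,257)]
for p in tb: print(back("top",*p,34).round(1))
S={'oc':(22,22,18),'lo':(22,-140,18),'li':(0,-140,18),'ic':(0,0,18),'si':(-80,0,18),'so':(-80,22,18)}
ts=dict(oc=t(147,172),lo=t(433,58),li=t(443,97),ic=t(197,195),si=t(250,333),so=t(210,348))
ss=dict(oc=s(37,426),lo=s(83,232),li=s(113,234),ic=s(77,397),si=s(221,398),so=s(221,430))
for k in S: print(k,back("top",*ts[k],18).round(1),back("side",*ss[k],18).round(1))
for z in(False,True):
  fit("stop",{"top":[(S[k],ts[k]) for k in S],"side":[(S[k],ss[k]) for k in S]},[630.,90,.3],z)
for n,o in(("top",tb),("side",sb)): print(n,[back(n,*p,34).round(0)[:2] for p in o])
# block corners order: far-left,far-right,near-right,near-left ; length from far to near: +y model=far
Bm=[(-27.5,55,34),(27.5,55,34),(27.5,-55,34),(-27.5,-55,34)]
Bm2=[(27.5,55,34),(27.5,-55,34),(-27.5,-55,34),(-27.5,55,34)]
for z in(0,1):
  fit("block",{"top":list(zip(Bm,tb)),"side":list(zip(Bm,sb))},[560.,-70,-2.1],z)
print("ink cap",back("top",*t(62,325),63), "eraser",[back("top",*t(*p),15).round(0) for p in((103,463),(180,455),(184,502),(105,510))])
print("tube",[back("top",*p,12).round(0) for p in((393,174),(382,215))])
E
```

```text
[656.5 -71.8  34. ]
[ 626.  -115.2   34. ]
[536.5 -57.5  34. ]
[563.7 -13.9  34. ]
oc [650.4 143.8  18. ] [644.3 145.6  18. ]
lo [710.5  -5.4  18. ] [704.8  -1.2  18. ]
li [689.5 -10.7  18. ] [686.7  -6.4  18. ]
ic [638.1 117.5  18. ] [635.7 119.7  18. ]
si [565.6  88.7  18. ] [564.1  91.   18. ]
so [557.9 109.3  18. ] [554.  111.4  18. ]
stop [6.37303e+02 1.18306e+02 3.76000e-01] res [-1.3  0.3 -0.7  0.5  0.5  0.3 -0.4  0.3 -0.1  1.1 -0.1  1.3 -2.7 -0.4
 -1.  -1.2  0.5 -1.6 -0.3 -0.7  1.  -0.5  0.1 -0.8]
stop [ 6.38434e+02  1.17306e+02  3.77000e-01 -3.82400e+00] res [-0.5  0.2 -0.1  0.4  1.   0.2  0.4  0.1  0.6  0.8  0.7  1.  -2.6  0.5
 -1.1 -0.2  0.4 -0.7 -0.3  0.1  0.9  0.3 -0.1 -0. ]
top [array([656., -72.]), array([ 626., -115.]), array([536., -57.]), array([564., -14.])]
side [array([651., -66.]), array([ 626., -116.]), array([533., -52.]), array([561., -14.])]
block [594.568 -64.109  -2.135] res [-0.7  0.3  0.7 -0.2  0.2  1.4 -1.1  0.4 -1.1 -1.6  0.1 -0.2  1.  -1.6
 -1.4  0.6]
block [595.247 -65.076  -2.135  -2.938] res [-0.3  0.3  1.  -0.2  0.6  1.2 -0.6  0.3 -1.1 -0.8  0.   0.6  0.9 -0.9
 -1.5  1.3]
ink cap [564.96495011 174.79085498  63.        ] eraser [array([499., 164.,  15.]), array([503., 124.,  15.]), array([479., 122.,  15.]), array([475., 162.,  15.])]
tube [array([ 670., -247.,   12.]), array([ 573., -218.,   12.])]
```

Block is at about (594.6, -64.1) with its length along -0.564 rad. The stop corner is at (637.3, 118.3), yaw 0.376. Next I move behind the block's robot-side long face.

```bash
cat > mv.py <<'E'
import numpy as np,sys
from workcell import sensors
from scipy.spatial.transform import Rotation as R
def to(x,y,z,yaw):
    s=sensors.sense(); R0=R.from_euler('xyz',s["orientation"]); R1=R.from_euler('xyz',[np.pi,0,yaw])
    d=R0.inv().apply(np.array([x,y,z])-s["tool_pos"]); r=(R0.inv()*R1).as_rotvec(degrees=True)
    print("t",round(s["time_s"],2),"pos",s["tool_pos"].round(1),"F",s["wrist_force"].round(2),"gap",round(s["finger_gap"],3)); print((d/1000).round(4),r.round(2))
c0=np.array([637.3,118.3]);th=.376
def st(a,b): # stop frame -> world
    return c0+a*np.array([np.cos(th),np.sin(th)])+b*np.array([-np.sin(th),np.cos(th)])
def inv(p): d=np.array(p)-c0; return np.array([d[0]*np.cos(th)+d[1]*np.sin(th),-d[0]*np.sin(th)+d[1]*np.cos(th)])
E
python3 -c "
from mv import *
to(566,-109,150,4.148)"
```

```text
t 0.1 pos [179.  598.1 230.3] F [-0.16 -0.03  0.3 ] gap 0.996
[-0.5736 -0.5663  0.0813] [ -0.09  -0.08 -74.33]
```

>>> {"api": "step_arm", "payload": {"motion": [[[0.35,-0.25,-0.25,0.04,0,0,-35],[0.35,-0.25,-0.25,0.04,0,0,-35],[0.35,-0.25,-0.25,0.04,0,0,-35],[0.35,-0.25,-0.25,0.04,0,0,-35],[0.35,-0.574,-0.566,0.08,0,0,-74.3],[0.35,-0.574,-0.566,0.08,0,0,-74.3],[0.35,-0.574,-0.566,0.08,0,0,-74.3],[0.35,-0.574,-0.566,0.08,0,0,-74.3],[0.35,-0.574,-0.566,0.08,0,0,-74.3],[0.35,-0.574,-0.566,0.08,0,0,-74.3],[0.35,-0.574,-0.566,0.08,0,0,-74.3],[0.35,-0.574,-0.566,0.08,0,0,-74.3]]], "newtons": 20}}

```text
time_s: 1.3
tool_pos: [447.0, 108.9, 174.6]
orientation: [-3.141, -0.002, -2.135]
wrist_force: [0.6, 0.7, -0.0]
finger_gap: 0.647
```

```bash
python3 -c "
from mv import *
to(566,-109,150,4.148)"
```

```text
t 1.3 pos [447.  108.9 174.6] F [ 0.63  0.7  -0.01] gap 0.647
[ 0.1203 -0.2171  0.0249] [-0.01 -0.11 -0.01]
```

>>> {"api": "step_arm", "payload": {"motion": [[[0.35,0.12,-0.217,0.025,0,0,0],[0.35,0.12,-0.217,0.025,0,0,0],[0.35,0.12,-0.217,0.025,0,0,0],[0.35,0.12,-0.217,0.025,0,0,0],[0.35,0.12,-0.217,0.025,0,0,0],[0.35,0.12,-0.217,0.025,0,0,0],[0.35,0.12,-0.217,0.025,0,0,0],[0.35,0.12,-0.217,0.025,0,0,0],[0.35,0.12,-0.217,0.025,0,0,0]]]}}

```text
time_s: 2.2
tool_pos: [565.2, -107.3, 149.8]
orientation: [3.141, -0.002, -2.134]
wrist_force: [0.3, -0.2, 0.5]
finger_gap: 0.647
```

```bash
python3 -c "
from mv import *
to(566,-109,50,4.148)
from workcell import cams;import cv2
a=cams.capture('top')[:,:,::-1][130:290,190:420];cv2.imwrite('pics/t1.png',cv2.resize(a,None,fx=3.4,fy=3.4,interpolation=2))
a=cams.capture('side')[:,:,::-1][60:305,215:440];cv2.imwrite('pics/s1.png',cv2.resize(a,None,fx=2.4,fy=2.4,interpolation=2))"
```

```text
t 2.2 pos [ 565.2 -107.3  149.8] F [ 0.33 -0.17  0.47] gap 0.647
[ 0.0008 -0.0017  0.0998] [ 0.04 -0.11  0.07]
```

View pics/t1.png

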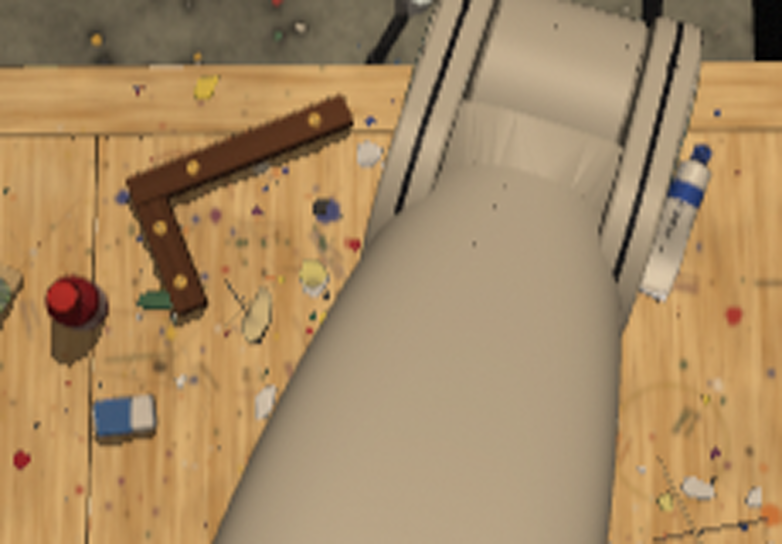

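View pics/s1.png

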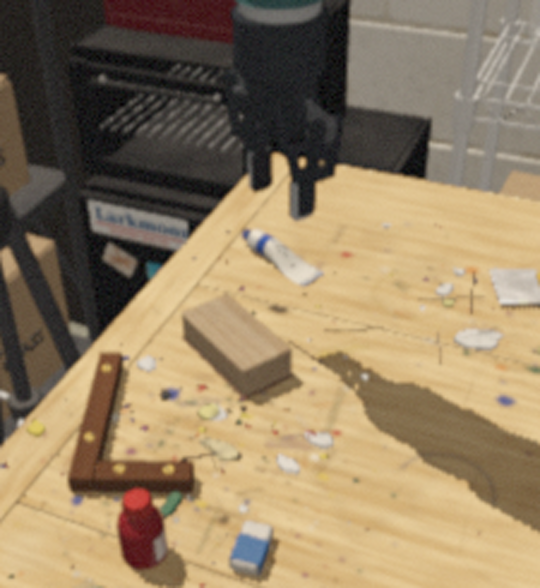

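The side view shows the fingers above and behind the block, clear of the tube. The arm hides the block in the top view. Descending.

>>> {"api": "step_arm", "payload": {"motion": [[[0.35,0.001,-0.002,0.05,0,0,0],[0.35,0.001,-0.002,0.09,0,0,0],[0.35,0.001,-0.002,0.12,0,0,0],[0.35,0.001,-0.002,0.135,0,0,0],[0.35,0.001,-0.002,0.145,0,0,0],[0.35,0.001,-0.002,0.145,0,0,0],[0.35,0.001,-0.002,0.145,0,0,0]]]}}

```text
time_s: 3.0
tool_pos: [567.3, -109.4, 6.0]
orientation: [-3.14, -0.001, -2.133]
wrist_force: [0.5, -0.8, -0.2]
finger_gap: 0.653
```

```bash
python3 -c "
from mv import *
to(566,-109,5,4.148)
from workcell import cams;import cv2
a=cams.capture('side')[:,:,::-1][120:305,235:380];cv2.imwrite('pics/s2.png',cv2.resize(a,None,fx=3.2,fy=3.2,interpolation=2))"
```

```text
t 3.0 pos [ 567.3 -109.4    6. ] F [ 0.53 -0.82 -0.19] gap 0.653
[0.0004 0.0013 0.001 ] [-0.08 -0.08  0.11]
```

View pics/s2.png

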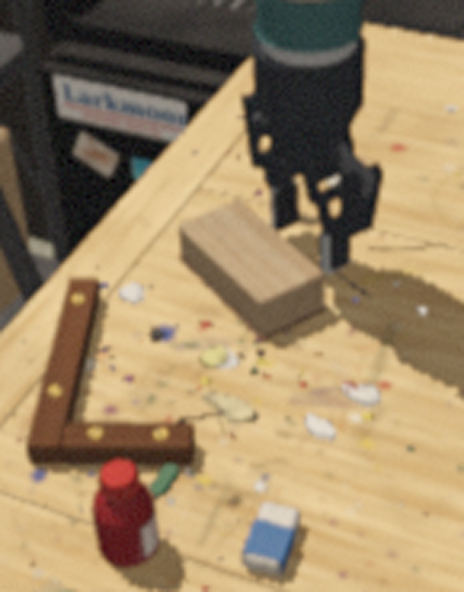

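```bash
cat > arc.py <<'E'
from mv import *
from scipy.optimize import brentq
s=sensors.sense();p0=s["tool_pos"][:2];R0=R.from_euler('xyz',s["orientation"])
f0=s["orientation"][2]+np.pi; f1=th
p1=p0+14*np.array([np.cos(f0),np.sin(f0)])
def arc(L,N=200):
    f=np.linspace(f0,f1,N);d=np.c_[np.cos(f),np.sin(f)]*L/(N-1)
    return p1+np.cumsum(d,0)
L=brentq(lambda L:inv(arc(L)[-1])[0]+71,20,300)
print("L",L,"end stop",inv(arc(L)[-1]),"start stop",inv(p1))
P=np.r_[p0[None]+np.linspace(0,1,5)[1:,None]*(p1-p0),arc(L)[np.linspace(0,199,20).astype(int)[1:]]]
F=np.r_[[f0]*4,np.linspace(f0,f1,20)[1:]]
for p,f in zip(P,F):
    d=R0.inv().apply([*(p-p0),5-s["tool_pos"][2]]);print((d/1000).round(4),np.degrees((R0.inv()*R.from_euler('xyz',[np.pi,0,f+np.pi])).as_rotvec()).round(1)[2],p.round(1))
E
python3 arc.py
```

```text
L 70.34156311358637 end stop [ -71.         -156.56824843] start stop [-137.06642802 -178.18019664]
[-0.0035  0.      0.0014] 0.0 [ 569.6 -106.6]
[-0.007   0.      0.0014] 0.0 [ 571.5 -103.7]
[-0.0105  0.      0.0014] 0.0 [ 573.4 -100.7]
[-0.014   0.      0.0014] 0.0 [575.2 -97.8]
[-0.0179 -0.0001  0.0014] 1.9 [577.4 -94.5]
[-0.0214 -0.0002  0.0014] 3.8 [579.4 -91.6]
[-0.0253 -0.0006  0.0014] 5.7 [581.7 -88.5]
[-0.0288 -0.001   0.0014] 7.6 [583.9 -85.8]
[-0.0326 -0.0015  0.0014] 9.5 [586.5 -82.8]
[-0.0361 -0.0022  0.0014] 11.4 [588.9 -80.2]
[-0.0399 -0.003   0.0014] 13.3 [591.6 -77.4]
[-0.0433 -0.0039  0.0014] 15.3 [594.2 -75. ]
[-0.0471 -0.005   0.0014] 17.2 [597.1 -72.4]
[-0.0504 -0.0061  0.0014] 19.1 [599.8 -70.2]
[-0.0541 -0.0074  0.0014] 21.0 [602.9 -67.8]
[-0.0574 -0.0087  0.0014] 22.9 [605.8 -65.7]
[-0.0609 -0.0103  0.0014] 24.8 [609.  -63.6]
[-0.0641 -0.0118  0.0014] 26.7 [612.  -61.7]
[-0.0676 -0.0136  0.0014] 28.6 [615.3 -59.7]
[-0.0706 -0.0154  0.0014] 30.5 [618.5 -58.1]
[-0.0739 -0.0174  0.0014] 32.4 [621.9 -56.3]
[-0.0769 -0.0194  0.0014] 34.3 [625.2 -54.9]
[-0.0801 -0.0216  0.0014] 36.2 [628.8 -53.4]
```

>>> {"api": "step_arm", "payload": {"motion": [[[0.35,-0.0035,0,0.001,0,0,0],[0.35,-0.007,0,0.001,0,0,0],[0.35,-0.0105,0,0.001,0,0,0],[0.35,-0.014,0,0.001,0,0,0],[0.35,-0.018,0,0.001,0,0,1.9],[0.35,-0.0214,-0.0002,0.001,0,0,3.8],[0.35,-0.0253,-0.0006,0.001,0,0,5.7],[0.35,-0.0288,-0.001,0.001,0,0,7.6],[0.35,-0.0326,-0.0015,0.001,0,0,9.5],[0.35,-0.0361,-0.0022,0.001,0,0,11.4],[0.35,-0.0399,-0.003,0.001,0,0,13.3],[0.35,-0.0433,-0.0039,0.001,0,0,15.3]]]}}

```text
time_s: 4.25
tool_pos: [593.5, -74.8, 5.2]
orientation: [-3.14, -0.002, -2.402]
wrist_force: [-1.2, -0.4, 0.7]
finger_gap: 0.653
```

```bash
python3 -c "
from mv import *
to(628.8,-53.4,5,th+np.pi)
from workcell import cams;import cv2
a=cams.capture('side')[:,:,::-1][120:305,235:380];cv2.imwrite('pics/s3.png',cv2.resize(a,None,fx=3.2,fy=3.2,interpolation=2))"
```

```text
t 4.25 pos [593.5 -74.8   5.2] F [-1.16 -0.39  0.72] gap 0.653
[-0.0405 -0.008   0.0001] [-0.12 -0.1  20.86]
```

View pics/s3.png

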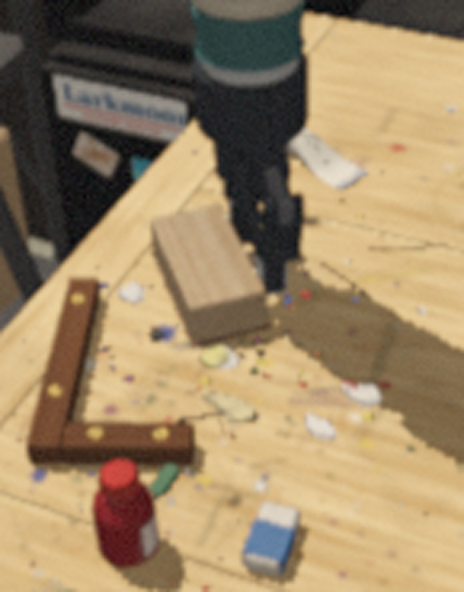

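The block follows the fingers. Its top corners in the crop are about (152,225), (221,206), (269,302) and (188,322).

```bash
cat >> h.py <<'E'
Bm=[(-27.5,55,34),(27.5,55,34),(27.5,-55,34),(-27.5,-55,34)]
def sc(pts,x0,y0,k): return [(x0+(u+.5)/k-.5,y0+(v+.5)/k-.5) for u,v in pts]
def blk(obs,x0=[610.,-20,-2.4]):
    from mv import inv,th
    p=fit("block",{n:list(zip(Bm,o)) for n,o in obs.items()},x0)
    print("in stop",inv(p[:2]).round(1),"ang err",round(p[2]+np.pi-th,3))
E
python3 -c "
from h import *
blk({'side':sc([(152,225),(221,206),(269,302),(188,322)],235,120,3.2)})
from mv import *
print(inv([593.5,-74.8]))"
```

```text
block [615.838 -38.919  -2.417] res [-0.6 -0.   0.5  1.2 -0.2 -0.2  0.3 -0.8]
in stop [ -77.7 -138.4] ang err 0.349
[-111.64704172 -163.52671976]
```

```bash
sed -e 's/p0+14\*/p0+0*/; s/+71,/+75,/; s/199,20)/199,12)/; s/f0,f1,20)/f0,f1,12)/' arc.py > arc2.py; python3 arc2.py | grep -v '] 0.0'
```

```text
L 36.53907616874908 end stop [ -75.         -156.87315348] start stop [-110.91775013 -163.47221315]
[-0.0035 -0.0001  0.0003] 1.9 [596.8 -72.2]
[-0.0068 -0.0002  0.0003] 3.8 [599.3 -70.1]
[-0.0101 -0.0005  0.0003] 5.7 [601.9 -68.1]
[-0.0134 -0.0009  0.0003] 7.6 [604.6 -66.1]
[-0.0166 -0.0014  0.0003] 9.5 [607.4 -64.3]
[-0.0199 -0.002   0.0003] 11.4 [610.2 -62.5]
[-0.0231 -0.0027  0.0003] 13.3 [613.  -60.9]
[-0.0263 -0.0035  0.0003] 15.1 [615.9 -59.3]
[-0.0295 -0.0044  0.0003] 17.0 [618.9 -57.9]
[-0.0326 -0.0054  0.0003] 18.9 [621.9 -56.5]
[-0.0359 -0.0066  0.0003] 20.8 [625.1 -55.2]
```

>>> {"api": "step_arm", "payload": {"motion": [[[0.35,-0.0035,-0.0001,0,0,0,1.9],[0.35,-0.0068,-0.0002,0,0,0,3.8],[0.35,-0.0101,-0.0005,0,0,0,5.7],[0.35,-0.0134,-0.0009,0,0,0,7.6],[0.35,-0.0166,-0.0014,0,0,0,9.5],[0.35,-0.0199,-0.002,0,0,0,11.4],[0.35,-0.0231,-0.0027,0,0,0,13.3],[0.35,-0.0263,-0.0035,0,0,0,15.1],[0.35,-0.0295,-0.0044,0,0,0,17],[0.35,-0.0326,-0.0054,0,0,0,18.9],[0.35,-0.0359,-0.0066,0,0,0,20.8],[0.35,-0.0359,-0.0066,0,0,0,20.8]]]}}

```text
time_s: 5.5
tool_pos: [625.2, -54.9, 5.1]
orientation: [-3.139, -0.0, -2.764]
wrist_force: [-0.2, 0.5, -0.3]
finger_gap: 0.647
```

```bash
python3 -c "
from mv import *
to(*(st(-110,-156)),5,th+np.pi)
from workcell import cams;import cv2
a=cams.capture('side')[:,:,::-1][120:305,235:380];cv2.imwrite('pics/s4.png',cv2.resize(a,None,fx=3.2,fy=3.2,interpolation=2))"
```

```text
t 5.5 pos [625.2 -54.9   5.1] F [-0.24  0.53 -0.28] gap 0.647
[0.0352 0.0007 0.0001] [-0.13 -0.02  0.07]
```

View pics/s4.png

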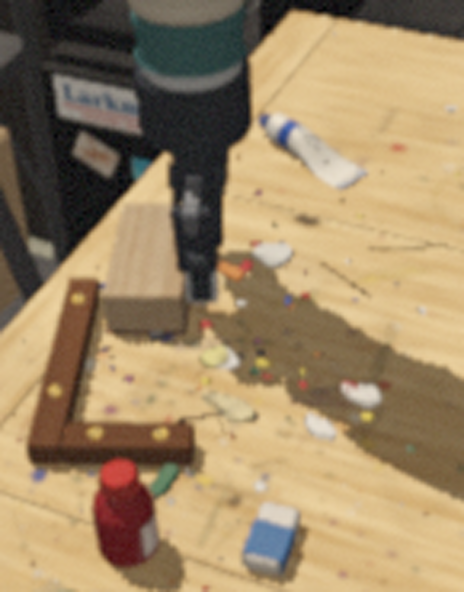

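Block now looks parallel to the long rail. Retreating and lifting so I can measure it.

>>> {"api": "step_arm", "payload": {"motion": [[[0.35,0.02,0,0,0,0,0],[0.35,0.05,0,0,0,0,0],[0.35,0.05,0,-0.05,0,0,0],[0.35,0.09,0,-0.09,0,0,0],[1,0.14,0.03,-0.09,0,0,0],[1,0.19,0.06,-0.09,0,0,0],[1,0.22,0.09,-0.09,0,0,0],[1,0.22,0.12,-0.09,0,0,0],[1,0.22,0.12,-0.09,0,0,0]]]}}

```text
time_s: 6.45
tool_pos: [370.8, -21.7, 93.7]
orientation: [3.14, -0.004, -2.761]
wrist_force: [0.3, -1.0, 0.1]
finger_gap: 0.001
```

```bash
python3 -c "
from mv import *
to(*(st(-110,-156)),5,th+np.pi)
from workcell import cams;import cv2
a=cams.capture('side')[:,:,::-1][145:305,235:355];cv2.imwrite('pics/s5.png',cv2.resize(a,None,fx=3.7,fy=3.7,interpolation=2))
a=cams.capture('top')[:,:,::-1][145:275,195:355];cv2.imwrite('pics/t5.png',cv2.resize(a,None,fx=4.5,fy=4.5,interpolation=2))"
```

```text
t 6.45 pos [370.8 -21.7  93.7] F [ 0.25 -1.03  0.05] gap 0.001
[-0.1891 -0.1246  0.0879] [ 0.08 -0.21  0.26]
```

View pics/s5.png

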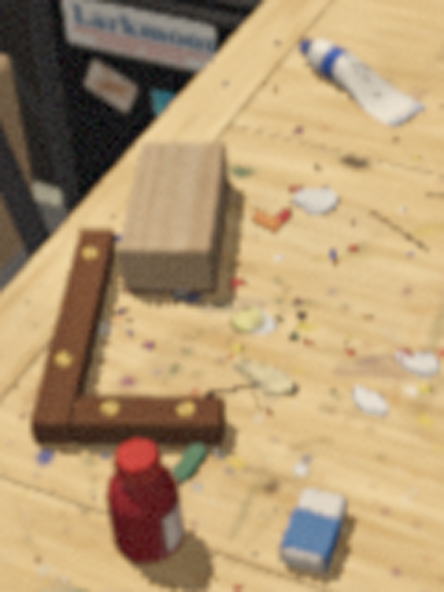

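View pics/t5.png

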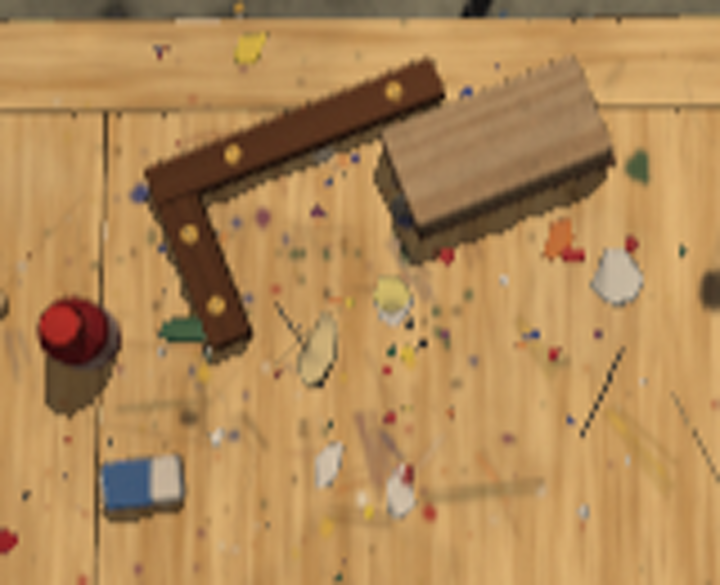

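```bash
python3 -c "
from h import *
T=[t(577,57),t(615,150),t(417,228),t(382,133)]
S=[s(145,143),s(226,145),s(212,270),s(124,263)]
blk({'top':T,'side':S}); blk({'top':T}); blk({'side':S})
from mv import *
for a in(-27.5,):
  to(*st(a-5,-250),110,1.947)"
```

```text
block [659.239 -37.667  -2.764] res [-1.   0.6 -0.5  1.4 -0.8  1.7 -1.7  1.1 -0.8 -0.3  0.2 -0.8 -0.2 -4.6
 -1.9 -2.8]
in stop [ -36.9 -153.1] ang err 0.002
block [662.037 -39.927  -2.77 ] res [ 0.1 -0.5  0.5  0.4  0.1  0.4 -0.7 -0.3]
in stop [ -35.1 -156.3] ang err -0.004
block [653.965 -31.098  -2.759] res [-0.4  1.7  0.9  1.2  0.7 -2.2 -1.1 -0.3]
in stop [ -39.4 -145.1] ang err 0.007
t 6.55 pos [376.4 -24.2  95.2] F [ 0.3  -1.    0.51] gap 0.002
[-0.2617 -0.2142 -0.0137] [-0.1   0.22 90.18]
```

```bash
python3 -c "
from mv import *
to(*st(-35.5,-248),95,1.947)"
```

```text
t 6.55 pos [376.4 -24.2  95.2] F [ 0.3  -1.    0.51] gap 0.002
[-0.2587 -0.2122  0.0013] [-0.1   0.22 90.18]
```

>>> {"api": "step_arm", "payload": {"motion": [[[1,-0.259,-0.212,0,0,0,90.2],[1,-0.259,-0.212,0,0,0,90.2],[1,-0.259,-0.212,0,0,0,90.2],[1,-0.259,-0.212,0,0,0,90.2],[1,-0.259,-0.212,0,0,0,90.2],[1,-0.259,-0.212,0,0,0,90.2],[1,-0.259,-0.212,0,0,0,90.2],[1,-0.259,-0.212,0,0,0,90.2],[1,-0.259,-0.212,0,0,0,90.2],[1,-0.259,-0.212,0,0,0,90.2],[1,-0.259,-0.212,0,0,0,90.2],[1,-0.259,-0.212,0,0,0,90.2]]]}}

```text
time_s: 7.75
tool_pos: [697.1, -126.3, 95.8]
orientation: [3.139, 0.004, 1.947]
wrist_force: [0.0, 0.0, -0.0]
finger_gap: 0.003
```

```bash
python3 -c "
from mv import *
to(*st(-35.5,-248),10,1.947)
print(inv(sensors.sense()['tool_pos'][:2]))"
```

```text
t 7.75 pos [ 697.1 -126.3   95.8] F [ 0.03  0.   -0.03] gap 0.003
[ 0.0019 -0.0015  0.0858] [ 0.13  0.25 -0.02]
[ -34.22911292 -249.50553038]
```

>>> {"api": "step_arm", "payload": {"motion": [[[1,0.002,-0.0015,0.04,0,0,0],[1,0.002,-0.0015,0.07,0,0,0],[1,0.002,-0.0015,0.082,0,0,0],[1,0.002,-0.0015,0.086,0,0,0],[1,0.002,-0.0015,0.086,0,0,0]]]}}

```text
time_s: 8.25
tool_pos: [695.9, -125.6, 9.9]
orientation: [3.139, 0.005, 1.947]
wrist_force: [0.8, -0.1, -0.6]
finger_gap: -0.002
```

```bash
python3 -c "
from mv import *
to(*st(-35.5,-180),10,1.947)
print(inv(sensors.sense()['tool_pos'][:2]))
from workcell import cams;import cv2
a=cams.capture('side')[:,:,::-1][120:305,235:380];cv2.imwrite('pics/s6.png',cv2.resize(a,None,fx=3.2,fy=3.2,interpolation=2))"
```

```text
t 8.25 pos [ 695.9 -125.6    9.9] F [ 0.79 -0.14 -0.56] gap -0.002
[ 0.0684 -0.0004 -0.0005] [0.15 0.27 0.01]
[ -35.08139865 -248.41786799]
```

View pics/s6.png

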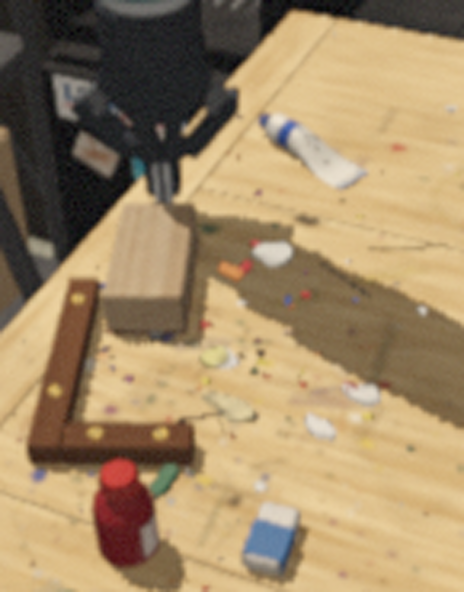

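Fingers are down just beyond the right-hand end and centred on it. Pushing along the rail.

>>> {"api": "step_arm", "payload": {"motion": [[[1,0.008,0,0,0,0,0],[1,0.016,0,0,0,0,0],[1,0.021,0,0,0,0,0],[1,0.025,0,0,0,0,0],[1,0.029,0,0,0,0,0],[1,0.034,0,0,0,0,0],[1,0.039,0,0,0,0,0],[1,0.044,0,0,0,0,0],[1,0.049,0,0,0,0,0],[1,0.054,0,0,0,0,0],[1,0.059,0,0,0,0,0],[1,0.063,0,0,0,0,0]]]}}

```text
time_s: 9.5
tool_pos: [673.2, -66.8, 10.5]
orientation: [3.138, 0.006, 1.947]
wrist_force: [1.7, -1.2, 1.6]
finger_gap: 0.001
```

```bash
python3 -c "
from mv import *
to(*st(-35.5,-124),10,1.947)
print(inv(sensors.sense()['tool_pos'][:2]))
from workcell import cams;import cv2
a=cams.capture('side')[:,:,::-1][120:305,235:380];cv2.imwrite('pics/s7.png',cv2.resize(a,None,fx=3.2,fy=3.2,interpolation=2))"
```

```text
t 9.5 pos [673.2 -66.8  10.5] F [ 1.71 -1.18  1.62] gap 0.001
[ 0.0613 -0.0009  0.0002] [0.22 0.33 0.01]
[ -34.58233908 -185.3153433 ]
```

View pics/s7.png

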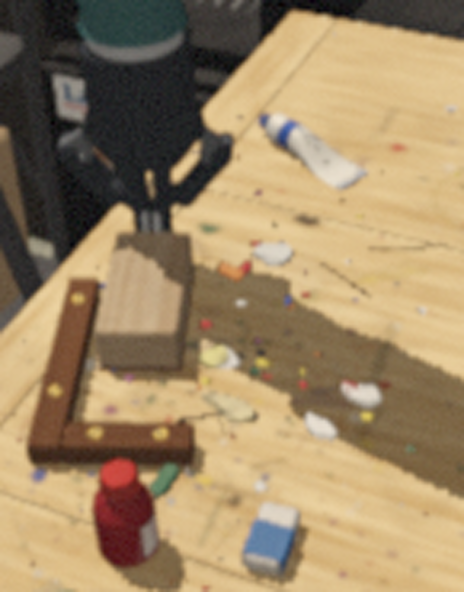

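Tracking well. Next I push to about 8 mm short of the short rail.

>>> {"api": "step_arm", "payload": {"motion": [[[1,0.005,0,0,0,0,0],[1,0.01,0,0,0,0,0],[1,0.015,0,0,0,0,0],[1,0.02,0,0,0,0,0],[1,0.025,0,0,0,0,0],[1,0.03,0,0,0,0,0],[1,0.035,0,0,0,0,0],[1,0.039,0,0,0,0,0],[1,0.043,0,0,0,0,0],[1,0.047,0,0,0,0,0],[1,0.05,0,0,0,0,0],[1,0.053,0,0,0,0,0]]]}}

```text
time_s: 10.75
tool_pos: [653.2, -16.6, 10.1]
orientation: [3.138, 0.005, 1.948]
wrist_force: [0.8, -3.0, 1.8]
finger_gap: -0.0
```

```bash
python3 -c "
from mv import *
to(*st(-35.5,-124),10,1.947)
print(inv(sensors.sense()['tool_pos'][:2]))
from workcell import cams;import cv2
a=cams.capture('side')[:,:,::-1][145:305,235:355];cv2.imwrite('pics/s8.png',cv2.resize(a,None,fx=3.7,fy=3.7,interpolation=2))"
```

```text
t 10.75 pos [653.2 -16.6  10.1] F [ 0.77 -2.97  1.8 ] gap -0.0
[ 0.0073 -0.0007  0.0001] [0.2  0.28 0.04]
[ -34.75957939 -131.32960372]
```

View pics/s8.png

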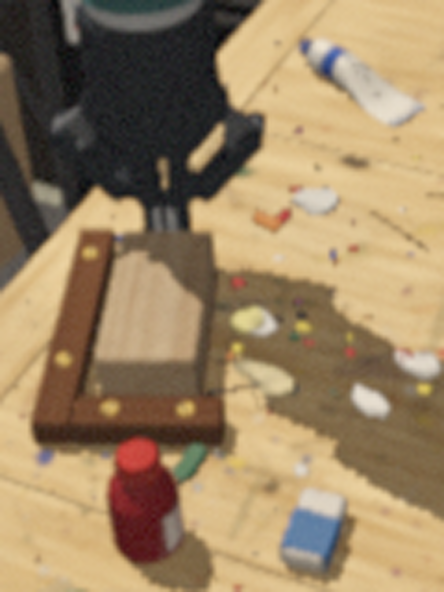

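>>> {"api": "step_arm", "payload": {"motion": [[[1,0.0015,0,0,0,0,0],[1,0.003,0,0,0,0,0],[1,0.004,0,0,0,0,0]]]}}

```text
time_s: 11.1
tool_pos: [651.4, -12.3, 10.0]
orientation: [3.138, 0.004, 1.948]
wrist_force: [1.0, -2.7, 1.4]
finger_gap: 0.001
```

>>> {"api": "step_arm", "payload": {"motion": [[[1,0.001,0,0,0,0,0],[1,0.002,0,0,0,0,0],[1,0.002,0,0,0,0,0]]]}}

```text
time_s: 11.4
tool_pos: [650.5, -10.3, 9.9]
orientation: [3.138, 0.004, 1.948]
wrist_force: [0.9, -2.1, 1.3]
finger_gap: 0.003
```

>>> {"api": "step_arm", "payload": {"motion": [[[1,0.001,0,0,0,0,0],[1,0.0015,0,0,0,0,0]]]}}

```text
time_s: 11.6
tool_pos: [650.0, -8.8, 9.9]
orientation: [3.138, 0.004, 1.948]
wrist_force: [1.7, -1.5, 2.2]
finger_gap: -0.004
```

```bash
python3 -c "
from mv import *
to(*st(-35.5,-121),10,1.947)
print(inv(sensors.sense()['tool_pos'][:2]))
from workcell import cams;import cv2
a=cams.capture('side')[:,:,::-1][195:275,235:325];cv2.imwrite('pics/s9.png',cv2.resize(a,None,fx=7,fy=7,interpolation=2))"
```

```text
t 11.6 pos [650.   -8.8   9.9] F [ 1.68 -1.55  2.23] gap -0.004
[ 0.0019 -0.0006 -0.0001] [0.19 0.22 0.07]
[ -34.90387002 -122.88782321]
```

View pics/s9.png

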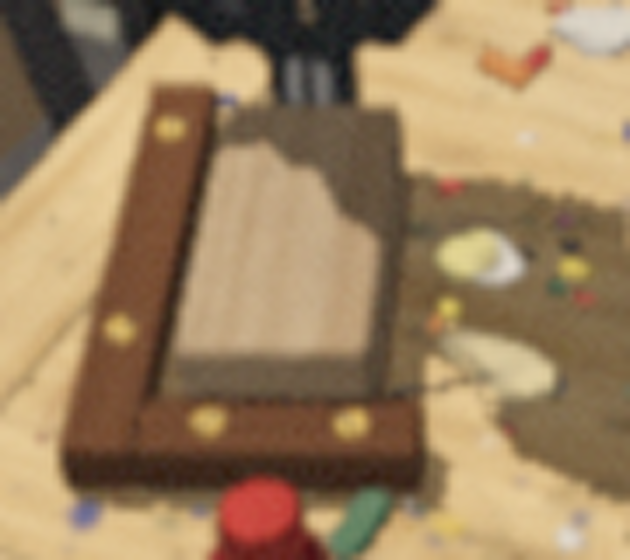

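>>> {"api": "step_arm", "payload": {"motion": [[[1,0.001,0,0,0,0,0],[1,0.0015,0,0,0,0,0]]]}}

```text
time_s: 11.85
tool_pos: [649.6, -8.2, 10.0]
orientation: [3.139, 0.006, 1.948]
wrist_force: [1.6, -6.1, 0.7]
finger_gap: -0.001
```

>>> {"api": "step_arm", "payload": {"motion": [[[1,0.001,0,0,0,0,0],[1,0.0015,0,0,0,0,0]]]}}

```text
time_s: 12.05
tool_pos: [649.6, -8.2, 10.0]
orientation: [3.139, 0.009, 1.947]
wrist_force: [1.9, -7.0, 0.6]
finger_gap: -0.001
```

Contact with the short rail: motion stalled at about 7 N. I back off and go round to the long face.

>>> {"api": "step_arm", "payload": {"motion": [[[1,-0.02,0,0,0,0,0],[1,-0.04,0,-0.01,0,0,0],[1,-0.04,0,-0.06,0,0,0],[1,-0.04,0,-0.1,0,0,0],[1,-0.04,0,-0.1,0,0,0]]]}}

```text
time_s: 12.55
tool_pos: [669.5, -46.7, 118.4]
orientation: [3.127, 0.015, 1.946]
wrist_force: [1.3, 0.2, 0.6]
finger_gap: -0.005
```

```bash
python3 -c "
from mv import *
to(*st(-115,-58),100,th+np.pi)"
```

```text
t 12.55 pos [669.5 -46.7 118.4] F [1.3  0.19 0.64] gap -0.005
[ 0.1075 -0.0847  0.0156] [-2.000e-02  1.320e+00 -9.005e+01]
```

>>> {"api": "step_arm", "payload": {"motion": [[[0.35,0.108,-0.085,0.015,0,1.3,-90],[0.35,0.108,-0.085,0.015,0,1.3,-90],[0.35,0.108,-0.085,0.015,0,1.3,-90],[0.35,0.108,-0.085,0.015,0,1.3,-90],[0.35,0.108,-0.085,0.015,0,1.3,-90],[0.35,0.108,-0.085,0.015,0,1.3,-90],[0.35,0.108,-0.085,0.015,0,1.3,-90],[0.35,0.108,-0.085,0.015,0,1.3,-90],[0.35,0.108,-0.085,0.015,0,1.3,-90],[0.35,0.108,-0.085,0.015,0,1.3,-90],[0.35,0.108,-0.085,0.015,0,1.3,-90],[0.35,0.108,-0.085,0.015,0,1.3,-90]]]}}

```text
time_s: 13.75
tool_pos: [551.2, 22.0, 100.4]
orientation: [3.141, -0.0, -2.767]
wrist_force: [-0.1, 0.3, -0.5]
finger_gap: 0.649
```

```bash
python3 -c "
from mv import *
to(*st(-115,-58),5,th+np.pi)
from workcell import cams;import cv2
a=cams.capture('side')[:,:,::-1][145:305,235:355];cv2.imwrite('pics/s10.png',cv2.resize(a,None,fx=3.7,fy=3.7,interpolation=2))
a=cams.capture('top')[:,:,::-1][145:275,195:355];cv2.imwrite('pics/t10.png',cv2.resize(a,None,fx=4.5,fy=4.5,interpolation=2))"
```

```text
t 13.75 pos [551.2  22.  100.4] F [-0.08  0.33 -0.45] gap 0.649
[-0.0005 -0.0001  0.0954] [ 0.04 -0.02 -0.1 ]
```

View pics/s10.png

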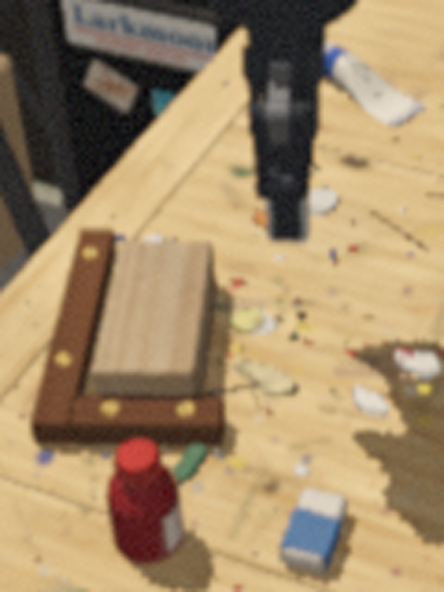

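View pics/t10.png

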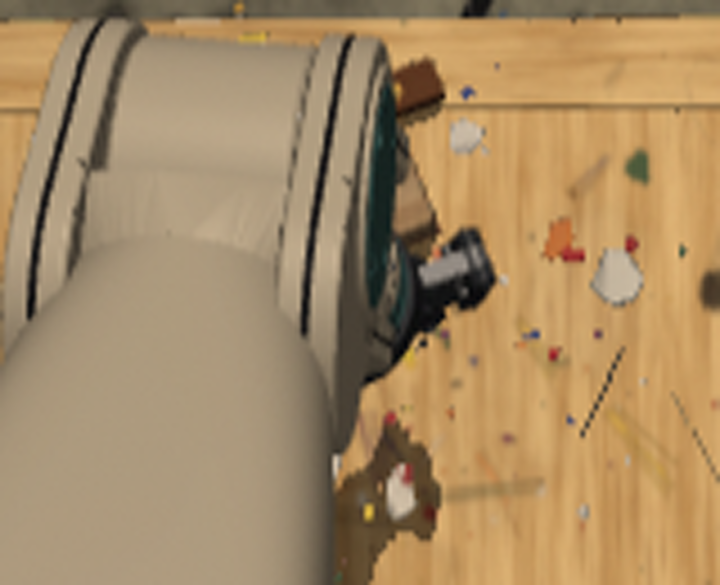

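The block's end is at the short rail, with a few mm of gap left to the long rail. Descending, then a push across.

>>> {"api": "step_arm", "payload": {"motion": [[[0.35,0,0,0.045,0,0,0],[0.35,0,0,0.08,0,0,0],[0.35,0,0,0.092,0,0,0],[0.35,0,0,0.095,0,0,0],[0.35,-0.008,0,0.095,0,0,0],[0.35,-0.016,0,0.095,0,0,0],[0.35,-0.024,0,0.095,0,0,0],[0.35,-0.03,0,0.095,0,0,0],[0.35,-0.034,0,0.095,0,0,0],[0.35,-0.036,0,0.095,0,0,0]]]}}

```text
time_s: 14.85
tool_pos: [585.5, 35.4, 5.8]
orientation: [-3.141, 0.001, -2.768]
wrist_force: [0.1, -1.3, -0.4]
finger_gap: 0.652
```

```bash
python3 -c "
from mv import *
to(*st(-66,-58),5,th+np.pi)
from workcell import cams;import cv2
a=cams.capture('side')[:,:,::-1][145:305,235:355];cv2.imwrite('pics/s11.png',cv2.resize(a,None,fx=3.7,fy=3.7,interpolation=2))"
```

```text
t 14.85 pos [585.5  35.4   5.8] F [ 0.06 -1.26 -0.44] gap 0.652
[-0.0126  0.0001  0.0008] [-0.01  0.03 -0.16]
```

View pics/s11.png

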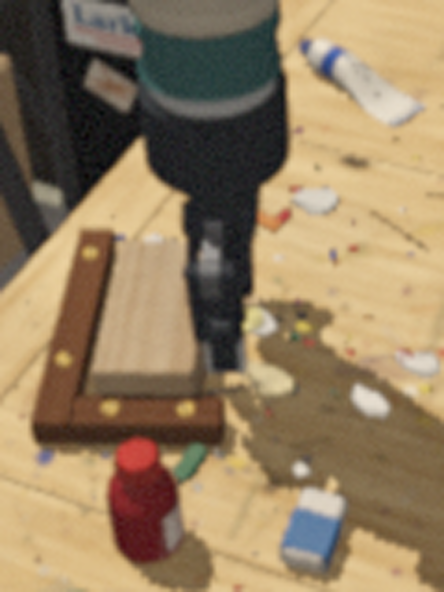

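>>> {"api": "step_arm", "payload": {"motion": [[[0.35,-0.002,0,0,0,0,0],[0.35,-0.004,0,0,0,0,0],[0.35,-0.006,0,0,0,0,0],[0.35,-0.007,0,0,0,0,0]]]}}

```text
time_s: 15.3
tool_pos: [591.5, 38.0, 5.5]
orientation: [3.141, -0.001, -2.768]
wrist_force: [-1.6, -1.6, 0.5]
finger_gap: 0.651
```

>>> {"api": "step_arm", "payload": {"motion": [[[0.35,-0.001,0,0,0,0,0],[0.35,-0.002,0,0,0,0,0]]]}}

```text
time_s: 15.5
tool_pos: [593.0, 38.6, 5.4]
orientation: [3.141, -0.001, -2.769]
wrist_force: [-1.3, -0.9, -0.1]
finger_gap: 0.647
```

>>> {"api": "step_arm", "payload": {"motion": [[[0.35,-0.001,0,0,0,0,0],[0.35,-0.0015,0,0,0,0,0]]]}}

```text
time_s: 15.7
tool_pos: [594.4, 39.2, 5.4]
orientation: [3.141, -0.001, -2.769]
wrist_force: [-1.9, -1.5, 1.2]
finger_gap: 0.651
```

>>> {"api": "step_arm", "payload": {"motion": [[[0.35,-0.001,0,0,0,0,0],[0.35,-0.0015,0,0,0,0,0]]]}}

```text
time_s: 15.9
tool_pos: [595.9, 39.8, 5.3]
orientation: [3.141, -0.001, -2.769]
wrist_force: [-1.4, -0.8, 0.7]
finger_gap: 0.651
```

>>> {"api": "step_arm", "payload": {"motion": [[[0.35,-0.001,0,0,0,0,0],[0.35,-0.0015,0,0,0,0,0]]]}}

```text
time_s: 16.1
tool_pos: [597.2, 40.3, 5.3]
orientation: [3.141, -0.002, -2.768]
wrist_force: [-3.2, -1.5, 2.5]
finger_gap: 0.65
```

>>> {"api": "step_arm", "payload": {"motion": [[[0.35,-0.001,0,0,0,0,0],[0.35,-0.001,0,0,0,0,0]]]}}

```text
time_s: 16.3
tool_pos: [597.2, 40.3, 5.3]
orientation: [3.141, -0.004, -2.768]
wrist_force: [-4.6, -2.0, 3.9]
finger_gap: 0.646
```

>>> {"api": "step_arm", "payload": {"motion": [[[0.35,-0.001,0,0,0,0,0],[0.35,-0.001,0,0,0,0,0]]]}}

```text
time_s: 16.5
tool_pos: [597.1, 40.3, 5.2]
orientation: [3.141, -0.006, -2.769]
wrist_force: [-5.3, -2.5, 4.8]
finger_gap: 0.647
```

>>> {"api": "step_arm", "payload": {"motion": [[[0.35,-0.001,0,0,0,0,0],[0.35,-0.001,0,0,0,0,0]]]}}

```text
time_s: 16.7
tool_pos: [597.1, 40.2, 5.3]
orientation: [-3.142, -0.008, -2.769]
wrist_force: [-4.6, -3.9, 4.3]
finger_gap: 0.647
```

```bash
python3 -c "
from mv import *
to(*st(-66,-58),5,th+np.pi)
print(inv(sensors.sense()['tool_pos'][:2]))
from workcell import cams;import cv2
a=cams.capture('side')[:,:,::-1][195:275,235:325];cv2.imwrite('pics/s12.png',cv2.resize(a,None,fx=7,fy=7,interpolation=2))"
```

```text
t 16.7 pos [597.1  40.2   5.3] F [-4.58 -3.95  4.31] gap 0.647
[-0.0001 -0.0002  0.0003] [-0.   -0.48 -0.18]
[-66.09616412 -57.84466013]
```

View pics/s12.png

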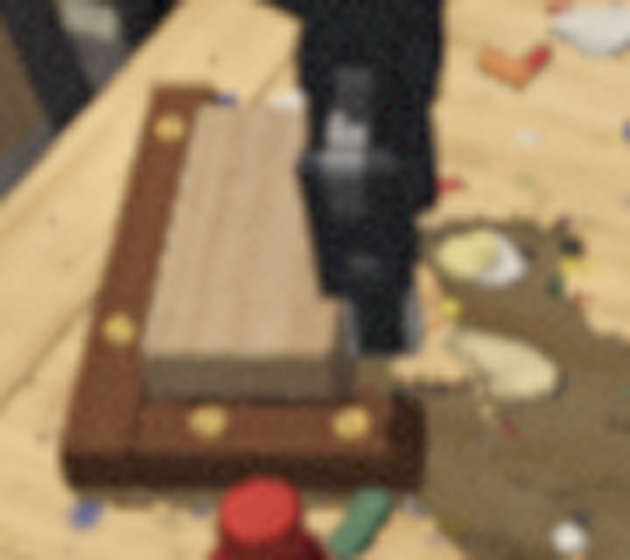

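Stalled at 5 N with the tool at stop x=-66, which is the snug value. Backing off to look from above.

>>> {"api": "step_arm", "payload": {"motion": [[[0.35,0.01,0,0,0,0.4,0],[0.35,0.03,0,0,0,0.4,0],[0.35,0.05,0,0,0,0.4,0],[0.35,0.05,0,-0.05,0,0,0],[0.35,0.09,0,-0.09,0,0,0],[1,0.14,0.05,-0.09,0,0,0],[1,0.18,0.1,-0.09,0,0,0],[1,0.18,0.14,-0.09,0,0,0],[1,0.18,0.18,-0.09,0,0,0],[1,0.18,0.2,-0.09,0,0,0],[1,0.18,0.2,-0.09,0,0,0]]]}}

```text
time_s: 17.85
tool_pos: [355.5, 163.9, 96.8]
orientation: [3.14, -0.007, -2.763]
wrist_force: [0.3, -0.0, -0.1]
finger_gap: -0.0
```

```bash
python3 -c "
from mv import *
to(*st(-28,-165),95,1.947)
from workcell import cams;import cv2
a=cams.capture('side')[:,:,::-1][145:305,235:355];cv2.imwrite('pics/s13.png',cv2.resize(a,None,fx=3.7,fy=3.7,interpolation=2))
a=cams.capture('top')[:,:,::-1][145:275,195:355];cv2.imwrite('pics/t13.png',cv2.resize(a,None,fx=4.5,fy=4.5,interpolation=2))"
```

```text
t 17.85 pos [355.5 163.9  96.8] F [ 0.34 -0.05 -0.14] gap -0.0
[-2.167e-01 -3.114e-01 -2.000e-04] [-0.23 -0.39 90.13]
```

View pics/s13.png

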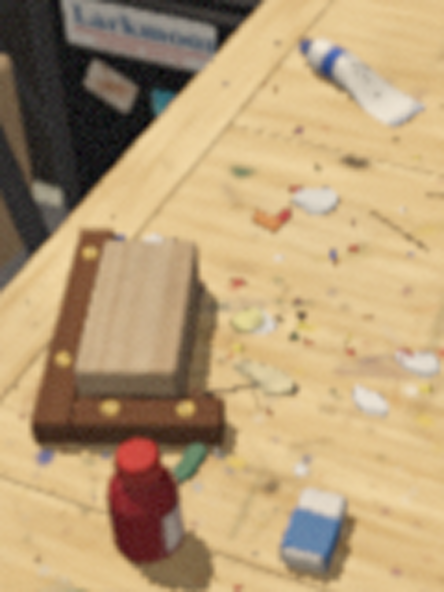

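View pics/t13.png

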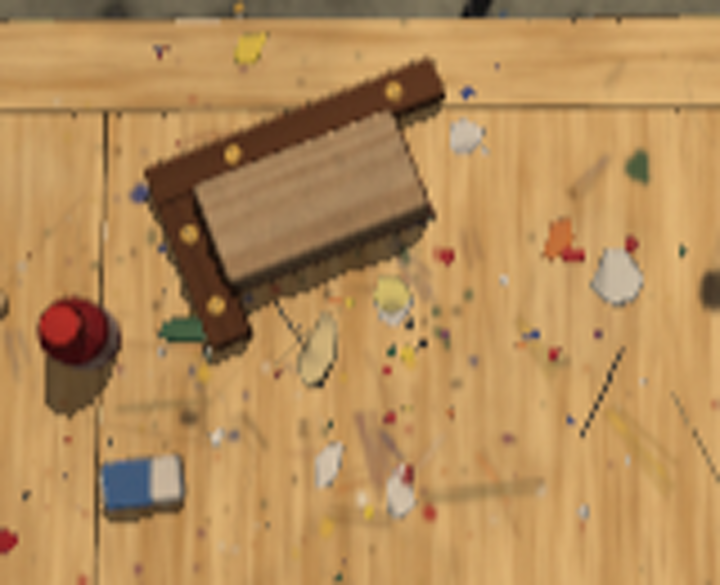

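Both views look snug, and the bystanders haven't moved. Top-view block corners: (388,110), (433,210), (234,285), (195,185).

```bash
python3 -c "
from h import *
T=[t(389,110),t(434,210),t(233,285),t(194,185)]
blk({'top':T},[630.,57,-2.76])
P=lambda z:[(-55-0,0,0)]
from mv import *
# predicted px of snug block in top crop
for a,b in((0,-110),(-55,-110),(-55,0),(0,0)):
  p=proj('top',np.array([[*st(a,b),34]]))[0]; print(((p-[195,145]+.5)*4.5-.5).round(0))
"
```

```text
block [633.618  55.121  -2.771] res [ 1.  -0.1 -0.4 -0.6 -0.5  0.2 -0.1  0.5]
in stop [-26.6 -57.4] ang err -0.005
[389. 113.]
[428. 210.]
[227. 289.]
[190. 191.]
```

Fit gives (-26.6, -57.4), angle -0.005. The along-rail value sits near the edge of the tolerance given calibration error, so I'll do one more gentle end push as a check.

>>> {"api": "step_arm", "payload": {"motion": [[[1,-0.1,-0.311,0,0,0,90],[1,-0.1,-0.311,0,0,0,90],[1,-0.1,-0.311,0,0,0,90],[1,-0.1,-0.311,0,0,0,90],[1,-0.1,-0.311,0,0,0,90],[1,-0.1,-0.311,0,0,0,90],[1,-0.217,-0.311,0,0,0,90],[1,-0.217,-0.311,0,0,0,90],[1,-0.217,-0.311,0,0,0,90],[1,-0.217,-0.311,0,0,0,90],[1,-0.217,-0.311,0,0,0,90],[1,-0.217,-0.311,0,0,0,90]]]}}

```text
time_s: 19.15
tool_pos: [674.0, -49.9, 95.0]
orientation: [-3.135, 0.0, 1.944]
wrist_force: [0.5, -0.3, -0.5]
finger_gap: -0.002
```

```bash
python3 -c "
from mv import *
to(*st(-28,-155),10,1.947)
print(inv(sensors.sense()['tool_pos'][:2]))"
```

```text
t 19.15 pos [674.  -49.9  95. ] F [ 0.47 -0.33 -0.5 ] gap -0.002
[0.015  0.0001 0.085 ] [-0.36  0.02 -0.18]
[ -27.61330719 -169.94650765]
```

>>> {"api": "step_arm", "payload": {"motion": [[[1,0.01,0,0.04,0,0,0],[1,0.01,0,0.075,0,0,0],[1,0.015,0,0.084,0,0,0],[1,0.022,0,0.085,0,0,0],[1,0.03,0,0.085,0,0,0],[1,0.036,0,0.085,0,0,0],[1,0.04,0,0.085,0,0,0],[1,0.043,0,0.085,0,0,0],[1,0.044,0,0.085,0,0,0]]]}}

```text
time_s: 20.05
tool_pos: [657.8, -8.8, 10.8]
orientation: [-3.136, 0.001, 1.944]
wrist_force: [0.1, -0.0, -0.3]
finger_gap: -0.001
```

```bash
python3 -c "
from mv import *
to(*st(-28,-122),10,1.947)
print(inv(sensors.sense()['tool_pos'][:2]), inv([649.6,-8.2]))"
```

```text
t 20.05 pos [657.8  -8.8  10.8] F [ 0.08 -0.02 -0.27] gap -0.001
[ 0.0037 -0.0005  0.0008] [-0.3   0.05 -0.14]
[ -27.54659479 -125.73756119] [ -35.01042808 -122.17941695]
```

>>> {"api": "step_arm", "payload": {"motion": [[[1,0.001,0,0,0,0,0],[1,0.002,0,0,0,0,0],[1,0.003,0,0,0,0,0]]]}}

```text
time_s: 20.35
tool_pos: [656.8, -6.1, 10.9]
orientation: [-3.136, 0.001, 1.944]
wrist_force: [-0.2, 0.9, 0.2]
finger_gap: -0.001
```

>>> {"api": "step_arm", "payload": {"motion": [[[1,0.001,0,0,0,0,0],[1,0.0015,0,0,0,0,0]]]}}

```text
time_s: 20.55
tool_pos: [656.8, -5.3, 10.9]
orientation: [-3.137, 0.003, 1.944]
wrist_force: [2.0, -1.7, -0.1]
finger_gap: -0.001
```

>>> {"api": "step_arm", "payload": {"motion": [[[1,0.001,0,0,0,0,0],[1,0.0015,0,0,0,0,0]]]}}

```text
time_s: 20.75
tool_pos: [656.9, -5.2, 11.1]
orientation: [-3.137, 0.006, 1.943]
wrist_force: [1.0, -5.2, -0.4]
finger_gap: 0.002
```

```bash
python3 -c "
from mv import *
to(*st(-28,-122),10,1.947)
print(inv(sensors.sense()['tool_pos'][:2]))"
```

```text
t 20.75 pos [656.9  -5.2  11.1] F [ 0.98 -5.19 -0.44] gap 0.002
[ 0.0001 -0.0009  0.0011] [-0.28  0.33 -0.22]
[ -27.12684366 -122.06555017]
```

It stalls at the same place (stop y -122.1, 5 N), so the end is against the short rail. Retreating clear and doing a final check.

>>> {"api": "step_arm", "payload": {"motion": [[[1,-0.01,0,0,0,0,0],[1,-0.03,0,0,0,0,0],[1,-0.045,0,-0.02,0,0,0],[1,-0.045,0,-0.07,0,0,0],[1,-0.045,0,-0.11,0,0,0],[1,-0.06,-0.05,-0.13,0,0,0],[1,-0.06,-0.1,-0.13,0,0,0],[1,-0.06,-0.15,-0.13,0,0,0],[1,-0.06,-0.2,-0.13,0,0,0],[1,-0.06,-0.25,-0.13,0,0,0],[1,-0.06,-0.25,-0.13,0,0,0],[1,-0.06,-0.25,-0.13,0,0,0]]]}}

```text
time_s: 21.95
tool_pos: [445.2, -152.1, 142.9]
orientation: [-3.137, 0.005, 1.94]
wrist_force: [0.8, -0.5, -0.4]
finger_gap: 0.001
```

```bash
python3 -c "
from mv import *
to(450,-150,140,1.947)
from workcell import cams;import cv2
a=cams.capture('side')[:,:,::-1][145:305,235:355];cv2.imwrite('pics/s14.png',cv2.resize(a,None,fx=3.7,fy=3.7,interpolation=2))
a=cams.capture('top')[:,:,::-1][145:275,195:355];cv2.imwrite('pics/t14.png',cv2.resize(a,None,fx=4.5,fy=4.5,interpolation=2))"
```

```text
t 21.95 pos [ 445.2 -152.1  142.9] F [ 0.77 -0.52 -0.36] gap 0.001
[0.0003 0.0053 0.0029] [-0.24  0.31 -0.38]
```

View pics/s14.png

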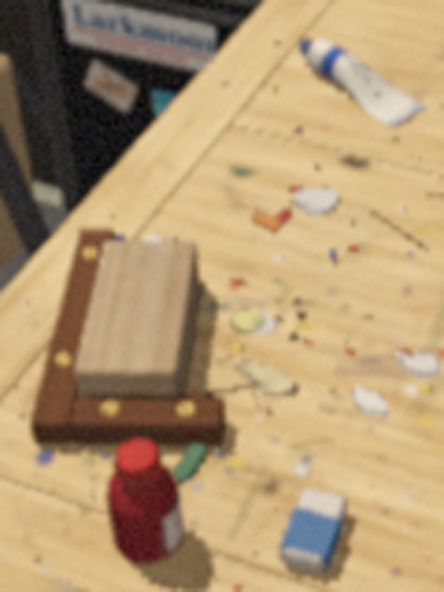

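View pics/t14.png

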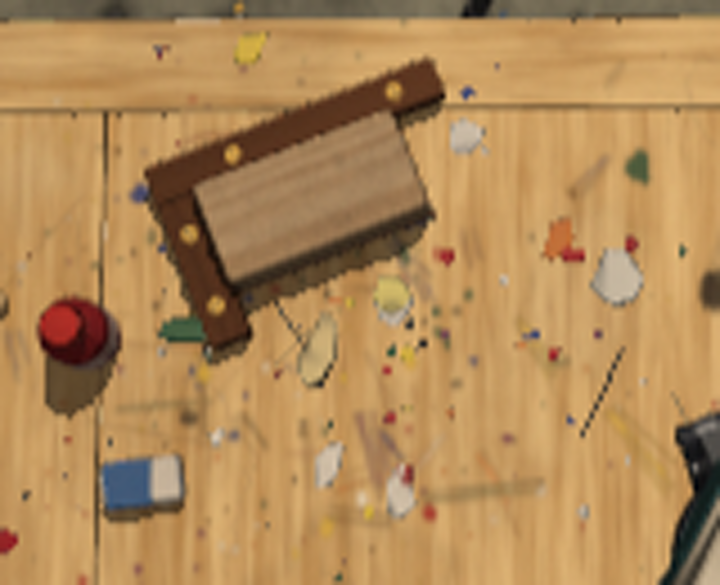

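The block sits snug in the corner in both views. The ink bottle, tube and eraser are where they were, and the hand is clear. Handing in.

```bash
python3 -c "
from workcell import job
print(job.hand_in())"
```

```text
the job is handed in; nothing more can be done
None
```

I pushed the pine block into the corner of the stop and handed the job in at about 22 s; no verdict was reported. I used the part-open fingers to turn it in line with the long rail. Then I pushed its end up to the short rail, its long side flat against the long rail, and its end once more as a check.

- **Contact:** Each push stalled gently at about 5–7 N, against the 35 N limit. Both end pushes stalled at the same place, stop y ≈ -122.1 mm. The side push stalled at stop x ≈ -66.1 mm, which is where a snug block would stop it.
- **Position:** The top camera fit, taken before the last end push, put the block at (-26.6, -57.4) mm with an angle error of about 0.005 rad. The target is (-27.5, -55) mm.
- **Disagreement:** The 2.4 mm difference along the rail is inside the 3.5 mm tolerance and close to the 2 mm calibration error. I trusted the repeated contact over it. I did not refit after the last push; the final pictures look the same as before it.
- **Bystanders and hand:** The final pictures show the ink bottle, tube and eraser where they started, judged by eye. The hand is clear of everything.

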